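Lift the freshly glazed pot off its drying hook

TASK

The freshly glazed hanging pot is on the drying hook and must not be touched by the gripper. Take the two-pronged lifting fork by its wooden handle, lift the pot with it by the bail up and off the hook, and set the pot gently down, upright, in the middle of the round banding wheel. Then stand the fork back upright on the bare table, clear of the pot, and leave the cup, bottle and bowl where they are.

Things in the scene. Friction and masses are not known exactly. Their poses are not given: they have to be found in the camera images.
- pot: White ceramic pot, 60 mm high, 80 mm wide at the rim, flat 56 mm foot, about 0.35 kg. Over it stands a rigid dark steel bail like an upside-down U in its y-z plane: legs 10 mm (x) by 4 mm at y = +-50 mm, level top strap along y. Origin: centre of the foot's underside, z up. It hangs with the strap across the stand's arm, axes about parallel to the stand's.
- pot_bail (a point): Middle of the underside of the bail's straight top strap (104 mm long along y, 10 mm wide, 4 mm thick), 126 mm above the pot's origin and 66 mm above its rim: where it rests on the hook.
- stand: Fixed drying stand: wooden base 110 x 130 x 16 mm, round post 18 mm thick up to z = 205 mm, flat level steel arm (16 mm wide in y, 6 mm thick, top at z = 160 mm) from the post to 90 mm along the stand's -x (roughly towards the robot). The arm's last 5 mm turn up to z = 178 mm and keep the bail on. Origin: foot of the post on the table, z up.
- stand_hook (a point): Point on the top of the stand's arm where the bail hangs, 73 mm from the post's axis (the bail lies within 3 mm of it), 160 mm above the table.
- fork: Loose lifting fork, 156 mm tall, 0.22 kg, standing upright on its two prongs, which point to its +x. Prongs: level, 7 mm wide and high, at y = +-28 mm, x = -42 to +27 mm, last 6 mm turned up to z = 19 mm. Wooden handle above them: 34 mm (x) by 24 mm (y), z = 76 to 156 mm; grip it across its 24 mm. Origin: on the underside, below the handle's axis, z up.
- fork_throat (a point): Point on top of the prongs, midway between them below the handle's axis, 7 mm above the fork's underside: a lifted bail rests about here. The throat is open from x = -34 to +21 mm and z = 7 to 68 mm: behind it a crossbar joins the prongs (z = 0 to 7 mm) and a stem 14 mm wide rises from its middle to an arm (z = 68 to 76 mm) that carries the handle.
- fork_grip (a point): Point on the handle's axis, 121 mm above the fork's underside (35 mm below the handle's top), good to grip with the fingers pointing down and closing along the fork's y.
- wheel: Fixed (it does not turn) grey round banding wheel, top disc 140 mm in diameter, 36 mm high. Origin: centre of its underside on the table.
- wheel_top (a point): Centre of the wheel's flat top, 36 mm above the table.
- cup: Bystander: white ceramic cup without handle, 72 mm wide, 85 mm high. Origin: centre of its underside.
- bottle: Bystander: white plastic bottle, 56 mm wide, 140 mm high. Origin: centre of its underside.
- bowl: Bystander: blue ceramic bowl, 110 mm wide, 50 mm high. Origin: centre of its underside.
Not all that is in view belongs to the job. What is shaped like the fork but pink or yellow is not meant.

How it is judged (in metres and radians):
On the way:
1. the pot hangs on the fork, clear of the stand (contact force between fork and pot above 0.8 N and contact force between pot and stand below 0.05 N and height (world z) of pot_bail above 0.15 m and horizontal distance between pot_bail and stand_hook above 0.05 m), for 0.1 s.
At the end, for the whole second after the job is handed in: The pot stands upright (within 0.1 rad) and at rest on the banding wheel, its foot's centre within 35 mm of the wheel's centre; the fork stands upright (within 0.1 rad) and at rest on the table, not touching the pot (horizontal distance between pot and wheel_top below 0.035 m and z of pot in the frame of wheel_top between -0.005 and 0.005 m and angle between each of pot, fork's own z axis and vertical below 0.1 rad and linear speed of each of pot, fork below 0.02 m/s and contact force between pot and wheel above 1 N and contact force between pot and fork below 0.05 N and height (world z) of fork between -0.005 and 0.006 m).
It fails at once if the gripper or arm touches the pot or its bail (contact force between any of the fingers, the arm and pot above 0.5 N).
It fails at once if the pot is set down hard on the wheel (over 40 N) (contact force between pot and wheel above 40 N).
It fails at once if the pot tips over or swings beyond 0.6 rad (angle between pot's own z axis and vertical above 0.6 rad).
It fails at once if the cup, bottle or bowl is moved by more than 20 mm (distance of any of cup, bottle, bowl from where it was at the start of the episode above 0.02 m).
It also fails if it takes over 67 s, if anything falls off the work surface, if the arm or the gripper's body presses on something with over 40 N, if the wrist force passes 120 N, or if a joint passes its speed limit or range.

ROBOT

A 6-joint arm with a two-finger parallel gripper is mounted at the origin on the work surface. World frame = base frame: x ahead of the robot, y to its left, z up, the work surface at z = 0. Lengths are in m, angles in degrees, forces in N, time in s.
With the tool pointing down it reaches from about 0.35 to 0.875 m from the base axis. Payload 4.2 kg.
Tool frame: the origin (TCP) lies between the finger pads; the fingertips stand 8 mm ahead of it and the grasp point (between the pads) lies 11 mm behind it; x points along the fingers, y is the direction in which the jaws open and shut, and the axes are right-handed (so a half turn about x gives the same grasp; the last joint's range is limited). The gripper opens to 87 mm and grips with 3 to 60 N. Pads are 19 mm wide; open, the fingers measure 117 mm over their backs; the gripper's body (75 mm by 190 mm) begins 51 mm behind the grasp point.
Start: joints at [85.462, 22.042, 0.453, 0, -68.411, -14.817], TCP at [0.207, 0.59, 0.231] pointing down, gripper open.
Joint ranges: [-179.83, 179.83], [-69.29, 118.12], [-61.27, 80.66], [-181.25, 117.63], [-171.15, -9.14], [-177.46, 177.46]. Speed limits (degrees/s): [159.86, 159.86, 180, 180, 180, 180].

INTERFACE

Orientations are given as a 3x3 rotation matrix whose columns are the frame's x, y, z axes.
In Python, from station import r gives the robot as it stands. The module is installed in compiled form; this text tells all that it offers.
- The arm moves only by the tool move_arm, never from a script. Its argument "increments" is one flat list of numbers, 7 for each row, row after row: the turn, a rotation vector about the tool's x, y, z in degrees, then the shift along the tool's x, y, z in m, then the finger opening in m, from 0 to 0.087. A call has 1 to 12 rows; each row is the pose to reach, as a shift and turn from the pose commanded when the call began, along the tool's axes at that moment; what a row does not reach only later rows make up. A row lasts 1/12 s, in which the tool goes at most 41.7 mm and 7.16 degrees, less where a joint would pass 70% of its speed; a pose out of reach is approached as far as the arm can. A call with a gripper value outside its range is refused whole. The fingers move at their own pace and stop on an object; the grip force is fixed at half the most. Time passes only in rows, so rows that repeat a pose let the fingers close. It gives the time, the measured TCP pose, the force and the opening at its end, in the units of the state.
- r.sense(): the state, without advancing time (a new reading comes with each control period).
- r.capture(name): name is "side" or "top"; returns the picture (420x560x3 uint8, red, green, blue); there is no depth.
- r.calibration(name): a dict with "fx", "fy", "cx", "cy" (pixels), "rvec" (rotation vector, rad) and "tvec" (3), from world to camera coordinates, as OpenCV has them. Camera axes: x right, y down, z forward; pixel columns grow to the right and rows downward; lengths in m; the calibration is good to about 2 mm. A picture is of the moment at which its call begins. calibration takes no time and is no camera call.
- r.finish_job(): hands the job in, once; it reports no verdict.
The state is a dict: "time_s": time; "joints": joint angles; "joint_velocities": joint speeds; "effort": joint torques, N m; "tcp_pos": TCP position; "ee_rot": TCP orientation; "wrist_force": force on the tool from outside, world axes, zero at the start; "moment": the same for the moment, N m; "gripper_width": opening from 0.0 (shut) to 1.0 (fully open).
Only numpy, scipy, OpenCV 4.12 (cv2) and the standard library are available. Lean on these libraries where they do the work, as an engineer would, in place of code of your own. Each camera call takes 0.05 s, during which the arm holds its last target.

## Working session

There is one attempt and no reset: what is moved stays moved. The work goes in short steps, Python scripts to look and compute and a tool call to move; the robot and the scene stay as the last step left them, time stands still between calls to the robot, and variables do not carry over. Pictures are saved under pics/ and viewed, and the job is handed in when it is done.

Besides the shell and the picture viewer there is one more tool, called after "Call:" in YAML: its name, and indented under it one key for each argument. move_arm: Moves the arm, as the interface text tells. Its arguments: {"type":"object","properties":{"increments":{"type":"array","items":{"type":"number"}}},"required":["increments"]}

```bash
mkdir -p pics
python3 - <<'E'
from station import r
import cv2
s=r.sense()
print(s)
for n in("side","top"):
    c=r.calibration(n);print(n,c)
    im=r.capture(n);cv2.imwrite(f"pics/{n}0.png",im[:,:,::-1])
E
```

```text
{'time_s': 0.0, 'joints': array([ 8.54608350e+01,  2.20898841e+01,  3.78786012e-01, -3.00915119e-02,
       -6.84124674e+01, -1.48179186e+01]), 'joint_velocities': array([ 0.02387953, -0.00076135,  0.00408467, -0.02673868, -0.01354794,
        0.07699314]), 'effort': array([ 9.47205699e-04, -3.90665352e+01,  1.87403226e+01,  4.21974957e+00,
        1.08678508e-02, -1.85880353e-04]), 'tcp_pos': array([0.20692584, 0.58911142, 0.2294592 ]), 'ee_rot': array([[-6.57497779e-04, -3.31636607e-01, -9.43406979e-01],
       [-2.11116391e-03, -9.43404621e-01,  3.31637249e-01],
       [-9.99997555e-01,  2.20973753e-03, -7.98527935e-05]]), 'wrist_force': array([ 0.19685584, -0.03290119,  0.43467366]), 'moment': array([-0.01482371, -0.04117367, -0.01693509]), 'gripper_width': 1.0045430227607122}
side {'fx': 395.56507817215606, 'fy': 395.56507817215606, 'cx': 278.5186578312663, 'cy': 204.48254886438642, 'rvec': array([ 2.33255243, -0.57615046,  0.22810033]), 'tvec': array([-0.47151406,  0.19564506,  1.06942282])}
top {'fx': 496.433007648578, 'fy': 496.433007648578, 'cx': 266.4175256515871, 'cy': 211.38703370638962, 'rvec': array([ 2.14021958, -2.19865832,  0.10687268]), 'tvec': array([-0.04767198,  0.49880771,  1.26457744])}
```

View pics/side0.png

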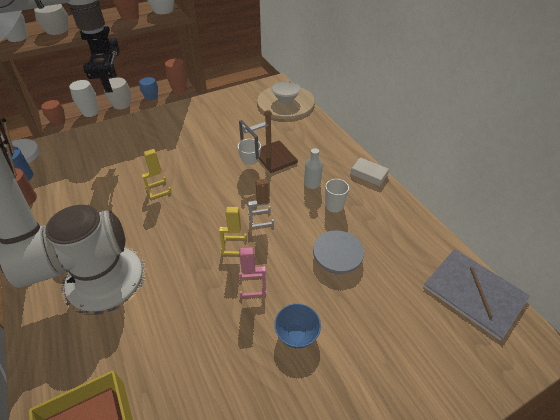

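View pics/top0.png

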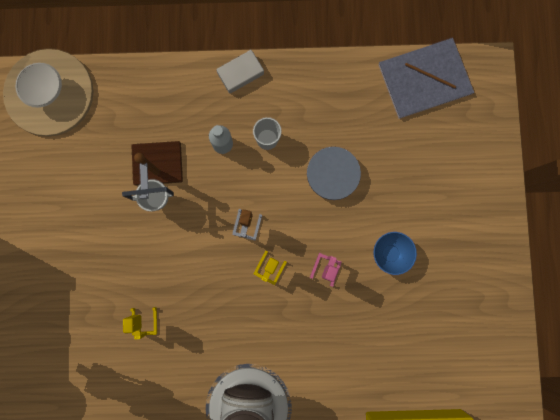

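Candidates for the fork, as top-view pixels: brown handle with grey prongs (247,222), yellow (270,268), yellow (138,323), pink (327,268). The brown and grey one fits the description, and it shows at about (262,200) in the side view. I'll check it in close crops.

```bash
cat > h.py <<'E'
import numpy as np,cv2
from station import r
C={n:r.calibration(n) for n in("side","top")}
def KRt(n):
    c=C[n];K=np.array([[c['fx'],0,c['cx']],[0,c['fy'],c['cy']],[0,0,1]]);return K,cv2.Rodrigues(c['rvec'])[0],np.array(c['tvec'])
def px(n,P):
    K,R,t=KRt(n);return cv2.projectPoints(np.atleast_2d(np.array(P,float)),R,t,K,None)[0][:,0]
def onz(n,uv,z):
    K,R,t=KRt(n);o=-R.T@t;d=R.T@np.linalg.inv(K)@np.array([*uv,1.]);return o+d*(z-o[2])/d[2]
def tri(us,ut):
    P=[];
    for n in("side","top"):
        K,R,t=KRt(n);P.append(K@np.c_[R,t])
    X=cv2.triangulatePoints(P[0],P[1],np.array(us,float),np.array(ut,float));X=(X[:3]/X[3]).ravel()
    return X,px("side",X)[0]-us,px("top",X)[0]-ut
def crop(im,x0,y0,w,h,s,fn):
    cv2.imwrite(fn,cv2.resize(im[y0:y0+h,x0:x0+w],None,fx=s,fy=s,interpolation=cv2.INTER_CUBIC))
E
python3 - <<'E'
from h import *
s=cv2.imread("pics/side0.png");t=cv2.imread("pics/top0.png")
crop(t,220,195,60,60,9,"pics/tf.png");crop(s,230,165,60,75,8,"pics/sf.png")
crop(t,110,130,90,90,6,"pics/tp.png");crop(s,225,105,80,70,8,"pics/sp.png")
for n,uv in(("top",(333,173)),):print(onz(n,uv,.036))
print(onz("side",(338.5,250),.036))
E
```

```text
[ 0.5915811  -0.23641181  0.036     ]
[ 0.59253867 -0.24031559  0.036     ]
```

View pics/tf.png

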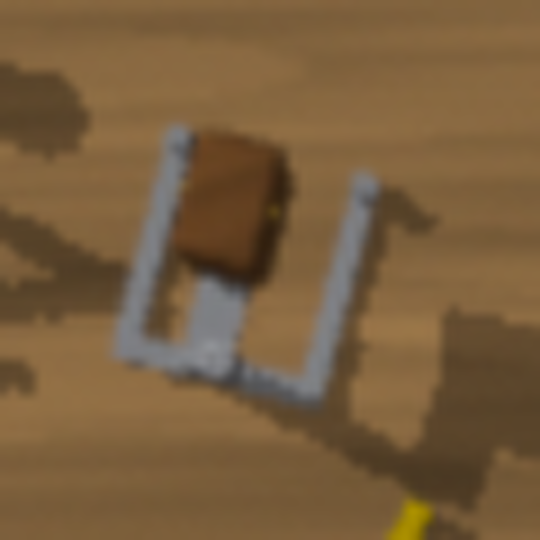

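View pics/sf.png

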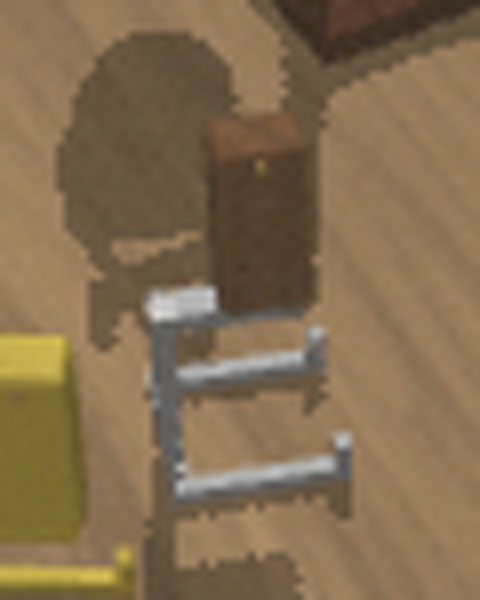

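View pics/tp.png

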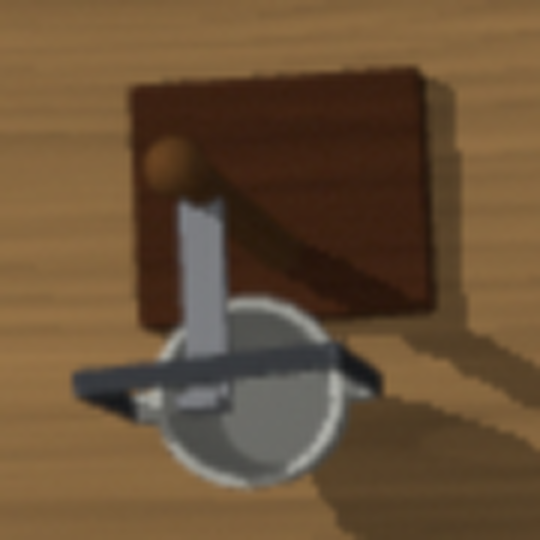

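View pics/sp.png

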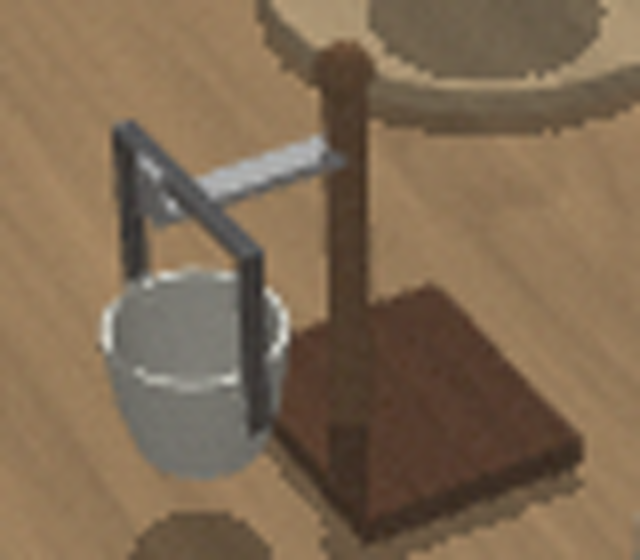

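Crops confirm it: the brown-handled fork stands with its prongs pointing away from the robot (up in the top view), and the handle top is at about top (245,217). The strap hangs across the stand's arm near the upturned tip. Next I'll fit the poses.

```bash
cat >> h.py <<'E'
from scipy.optimize import least_squares
def un(c,x0,y0,s): return (x0+(c[0]+.5)/s-.5, y0+(c[1]+.5)/s-.5)
def w(p,L,z0=0):
    x,y,a=p[:3];c,s=np.cos(a),np.sin(a);L=np.array(L);return np.array([x+c*L[0]-s*L[1],y+s*L[0]+c*L[1],L[2]+z0])
def fit(obs,p0):
    f=lambda p:np.concatenate([px(n,w(p,L))[0]-uv for n,uv,L in obs])
    q=least_squares(f,p0,loss="soft_l1");return q.x,f(q.x).reshape(-1,2)
E
python3 - <<'E'
from h import *
np.set_printoptions(precision=4,suppress=True)
T=lambda c:un(c,220,195,9);S=lambda c:un(c,230,165,8)
obs=[("top",T((230,203)),(0,0,.156)),("top",T((180,132)),(.026,.028,.019)),("top",T((368,182)),(.026,-.028,.019)),
("top",T((118,357)),(-.042,.0315,.007)),("top",T((318,405)),(-.042,-.0315,.005)),
("side",S((316,331)),(.024,.028,.019)),("side",S((344,438)),(.024,-.028,.019)),("side",S((257,137)),(0,0,.156))]
p,e=fit(obs,[.5,0,0]);print("fork",p,np.degrees(p[2]));print(e)
T=lambda c:un(c,110,130,6);S=lambda c:un(c,225,105,8)
L,_,_=0,0,0
for a,b in(((125,127),(78,382)),((250,252),(342,352)),((345,60),(172,163))):
    print(tri(S(a),T(b)))
# pot/bail as strap frame: origin pot bail top, z=.164
obs=[("top",T((75,383)),(0,.052,.164)),("top",T((342,353)),(0,-.052,.164)),("side",S((125,125)),(0,.052,.164)),("side",S((252,250)),(0,-.052,.164))]
p,e=fit(obs,[.5,.2,0]);print("bail",p,np.degrees(p[2]));print(e)
obs=[("top",T((172,163)),(0,0,.203)),("side",S((345,60)),(0,0,.203)),("top",T((207,405)),(-.0875,0,.178)),
("top",T((180,203)),(-.009,.008,.16)),("top",T((222,208)),(-.009,-.008,.16)),("side",S((322,140)),(-.009,.008,.16))]
p,e=fit(obs,[.6,.2,0]);print("stand",p,np.degrees(p[2]));print(e); print(w(p,(-.073,0,.16)))
E
```

```text
fork [ 0.4733 -0.0113 -0.2744] -15.72452234729147
[[ 0.0518 -0.467 ]
 [ 0.077  -0.1425]
 [-0.0231 -0.4684]
 [-0.5602  0.0194]
 [ 0.5181  0.6101]
 [-0.2123  0.2834]
 [-0.1155  0.3354]
 [-0.2244 -0.4074]]
(array([0.5353, 0.2728, 0.1618]), array([-0.0565,  0.0074]), array([ 0.0157, -0.048 ]))
(array([0.5432, 0.1696, 0.1655]), array([ 0.1783, -0.0251]), array([-0.0496,  0.1438]))
(array([0.6131, 0.2272, 0.1965]), array([-0.066 ,  0.0098]), array([ 0.0204, -0.0556]))
bail [0.5392 0.2216 0.0855] 4.897130791846722
[[-0.006  -0.1177]
 [ 0.0045 -0.0965]
 [-0.3212 -0.361 ]
 [ 0.0405  0.5539]]
stand [0.6118 0.2251 0.0673] 3.8580737460142087
[[ 0.1897 -0.0893]
 [-0.1965 -1.2969]
 [-0.2148 -0.8051]
 [ 0.4667  1.1497]
 [ 0.2636 -0.3185]
 [-0.6997 -0.3354]]
[0.5389 0.2202 0.16  ]
```

```bash
cat >> h.py <<'E'
def plan(pos,yaw,n=1):
    """pos=TCP target, yaw=fork yaw deg (tool y = -fork y)"""
    s=r.sense();R=s['ee_rot'];p=s['tcp_pos'];a=np.radians(yaw)
    x=np.array([0,0,-1.]);y=-np.array([-np.sin(a),np.cos(a),0]);Rt=np.c_[x,y,np.cross(x,y)]
    rv=np.degrees(cv2.Rodrigues(R.T@Rt)[0].ravel());d=R.T@(np.array(pos)-p)
    print("t",round(s['time_s'],2),"tcp",p.round(4),"F",s['wrist_force'].round(2),"grip",round(float(s['gripper_width']),3),"fork yaw",round(np.degrees(np.arctan2(R[0,1],-R[1,1])),2))
    print("rot",rv.round(2),"shift",d.round(4),"dist",round(float(np.linalg.norm(d)),4))
E
python3 -c "
from h import *
plan((.473,-.011,.25),-15.7)
K=px
for n,uv,z in (('top',(218,133),.14),('top',(267,131),.085),('top',(395,253),.05),('top',(270,265),.156),('top',(332,268),.156)):print(uv,onz(n,uv,z).round(3))
for n,uv in (('side',(338.5,248)),):
  print(onz(n,uv,.036))
s=cv2.imread('pics/side0.png');t=cv2.imread('pics/top0.png')
crop(t,295,135,80,75,7,'pics/tw.png');crop(s,300,220,80,65,8,'pics/sw.png')
"
```

```text
t 0.1 tcp [0.2069 0.5892 0.2296] F [-0.4   0.24  0.03] grip 1.0 fork yaw -19.36
rot [-3.66 -0.   -0.11] shift [-0.0195  0.4781 -0.45  ] dist 0.6568
(218, 133) [0.678 0.05  0.14 ]
(267, 131) [ 0.694 -0.068  0.085]
(395, 253) [ 0.381 -0.383  0.05 ]
(270, 265) [ 0.36  -0.066  0.156]
(332, 268) [ 0.349 -0.209  0.156]
[ 0.59633911 -0.23461138  0.036     ]
```

View pics/tw.png

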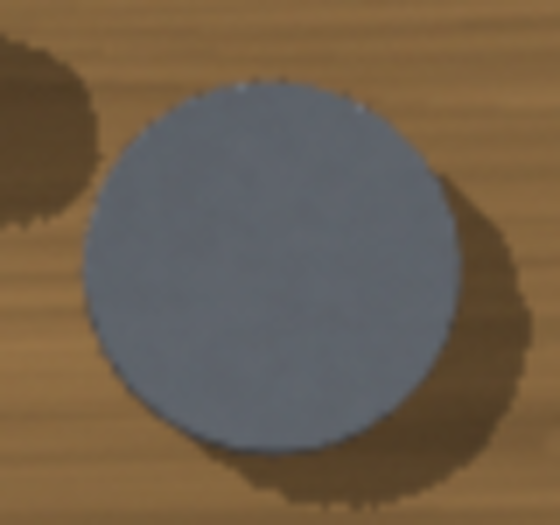

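View pics/sw.png

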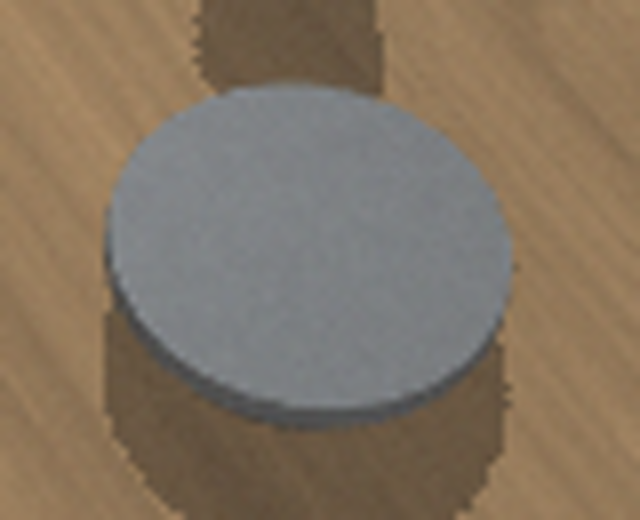

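The wheel disc is centred at top (334,173), i.e. about (0.592,-0.238). The side view agrees to within a few mm.

Call:
move_arm:
  increments: [-3.66,0,-0.11,-0.0195,0.4781,-0.45,0.087,-3.66,0,-0.11,-0.0195,0.4781,-0.45,0.087,-3.66,0,-0.11,-0.0195,0.4781,-0.45,0.087,-3.66,0,-0.11,-0.0195,0.4781,-0.45,0.087,-3.66,0,-0.11,-0.0195,0.4781,-0.45,0.087,-3.66,0,-0.11,-0.0195,0.4781,-0.45,0.087,-3.66,0,-0.11,-0.0195,0.4781,-0.45,0.087,-3.66,0,-0.11,-0.0195,0.4781,-0.45,0.087,-3.66,0,-0.11,-0.0195,0.4781,-0.45,0.087,-3.66,0,-0.11,-0.0195,0.4781,-0.45,0.087,-3.66,0,-0.11,-0.0195,0.4781,-0.45,0.087,-3.66,0,-0.11,-0.0195,0.4781,-0.45,0.087]

```text
time_s: 1.1
tcp_pos: [0.4097, 0.1307, 0.2455]
ee_rot: [[0.001, -0.27, -0.963], [0.002, -0.963, 0.27], [-1.0, -0.002, -0.0]]
wrist_force: [1.4, 0.7, 0.1]
gripper_width: 0.997
```

```bash
python3 -c "
from h import *
plan((.473,-.011,.25),-15.7)"
```

```text
t 1.1 tcp [0.4097 0.1307 0.2455] F [1.38 0.66 0.09] grip 0.997 fork yaw -15.66
rot [ 0.04 -0.    0.13] shift [-0.0048  0.1194 -0.0992] dist 0.1553
```

Call:
move_arm:
  increments: [0,0,0,-0.004,0.1194,-0.0992,0.087,0,0,0,-0.004,0.1194,-0.0992,0.087,0,0,0,-0.004,0.1194,-0.0992,0.087,0,0,0,-0.004,0.1194,-0.0992,0.087,0,0,0,-0.004,0.1194,-0.0992,0.087,0,0,0,-0.004,0.1194,-0.0992,0.087,0,0,0,-0.004,0.1194,-0.0992,0.087]

```text
time_s: 1.68
tcp_pos: [0.4724, -0.0091, 0.2487]
ee_rot: [[-0.001, -0.271, -0.963], [0.002, -0.963, 0.271], [-1.0, -0.002, 0.001]]
wrist_force: [-0.8, 0.4, -0.5]
gripper_width: 0.999
```

```bash
python3 -c "
from h import *
plan((.473,-.011,.112),-15.7)
im=r.capture('side')[:,:,::-1];crop(im,180,90,160,120,5,'pics/s1.png')
im=r.capture('top')[:,:,::-1];crop(im,180,150,140,120,5,'pics/t1.png')
plan((.473,-.011,.112),-15.7)
"
```

```text
t 1.68 tcp [ 0.4724 -0.0091  0.2487] F [-0.82  0.37 -0.5 ] grip 0.999 fork yaw -15.74
rot [-0.04  0.06  0.1 ] shift [ 0.1367  0.002  -0.0012] dist 0.1367
t 1.78 tcp [ 0.4724 -0.0082  0.2491] F [-0.4  -0.75 -1.04] grip 0.998 fork yaw -15.61
rot [0.09 0.02 0.11] shift [ 0.137   0.0028 -0.0014] dist 0.1371
```

View pics/s1.png

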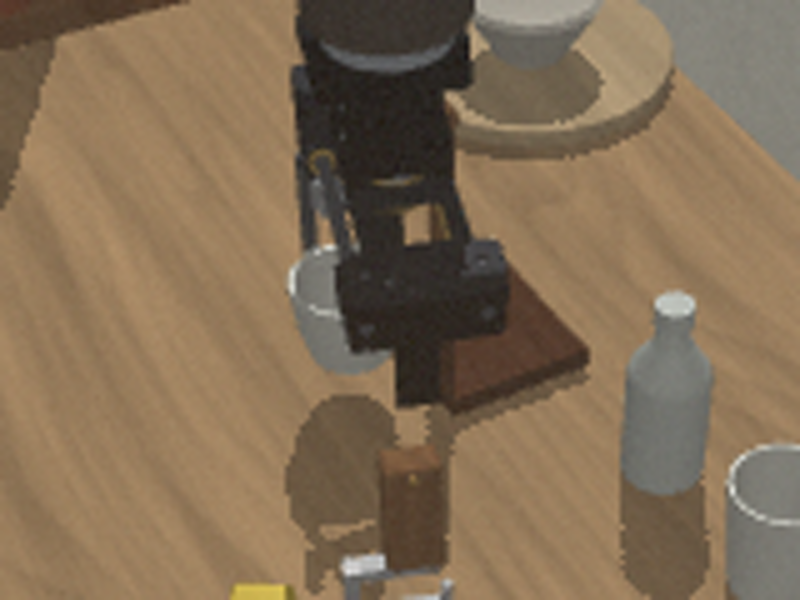

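View pics/t1.png

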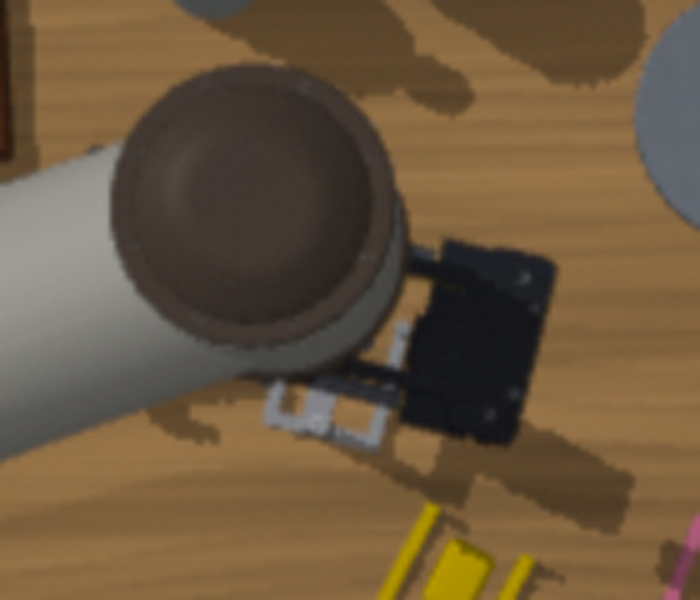

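The fork is straight below the open gripper: handle top at side-crop (413,460), fingers at (415,380). I'll go down.

Call:
move_arm:
  increments: [0,0,0,0.03,0.002,-0.001,0.087,0,0,0,0.06,0.002,-0.001,0.087,0,0,0,0.09,0.002,-0.001,0.087,0,0,0,0.115,0.002,-0.001,0.087,0,0,0,0.13,0.002,-0.001,0.087,0,0,0,0.137,0.002,-0.001,0.087,0,0,0,0.137,0.002,-0.001,0.087,0,0,0,0.137,0.002,-0.001,0.087]

```text
time_s: 2.45
tcp_pos: [0.4739, -0.0102, 0.1128]
ee_rot: [[0.002, -0.269, -0.963], [0.002, -0.963, 0.269], [-1.0, -0.002, -0.001]]
wrist_force: [0.9, -0.1, 0.6]
gripper_width: 0.997
```

```bash
python3 -c "
from h import *
plan((.473,-.011,.112),-15.7)
im=r.capture('side')[:,:,::-1];crop(im,200,130,120,100,6,'pics/s2.png')
"
```

```text
t 2.45 tcp [ 0.4739 -0.0102  0.1128] F [ 0.88 -0.11  0.56] grip 0.997 fork yaw -15.59
rot [ 0.11 -0.06  0.12] shift [0.0008 0.001  0.0006] dist 0.0015
```

View pics/s2.png

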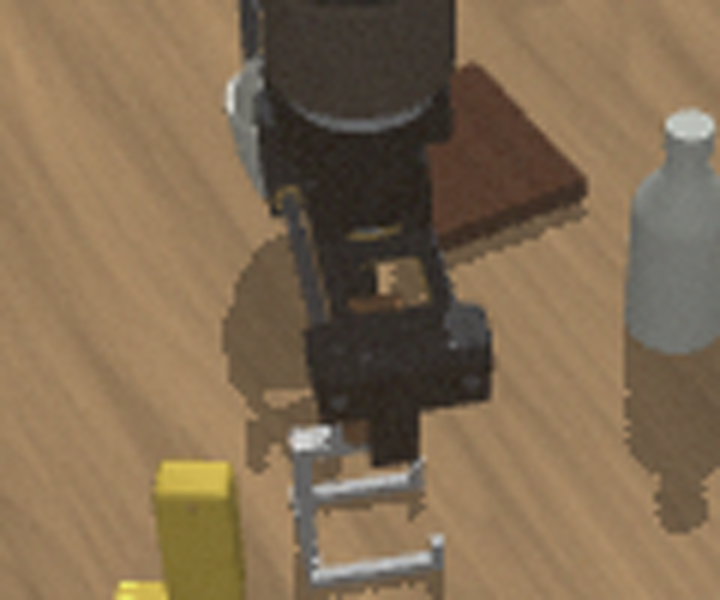

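The handle top, at crop (375,302), shows between the fingers and the fork hasn't moved. I'll close.

Call:
move_arm:
  increments: [0,0,0,0,0,0,0.01,0,0,0,0,0,0,0.01,0,0,0,0,0,0,0.01,0,0,0,0,0,0,0.01,0,0,0,0,0,0,0.01,0,0,0,0,0,0,0.01,0,0,0,0,0,0,0.01,0,0,0,0,0,0,0.01,0,0,0,0,0,0,0.01,0,0,0,0,0,0,0.01,0,0,0,0,0,0,0.01,0,0,0,0,0,0,0.01]

```text
time_s: 3.5
tcp_pos: [0.4733, -0.0109, 0.112]
ee_rot: [[0.0, -0.271, -0.963], [0.002, -0.963, 0.271], [-1.0, -0.002, 0.0]]
wrist_force: [0.4, -0.5, -0.7]
gripper_width: 0.273
```

```bash
python3 -c "
from h import *
plan((.473,-.011,.112),-15.7)"
```

```text
t 3.5 tcp [ 0.4733 -0.0109  0.112 ] F [ 0.39 -0.48 -0.68] grip 0.273 fork yaw -15.7
rot [0.   0.01 0.11] shift [0.     0.0001 0.0003] dist 0.0003
```

Gripped (0.273 × 87 ≈ 24 mm, which matches the handle). I'll lift 0.13 m straight up, then go across to a staging pose 75 mm behind the strap.

Call:
move_arm:
  increments: [0,0,0,-0.01,0,0,0.01,0,0,0,-0.025,0,0,0.01,0,0,0,-0.045,0,0,0.01,0,0,0,-0.065,0,0,0.01,0,0,0,-0.085,0,0,0.01,0,0,0,-0.105,0,0,0.01,0,0,0,-0.12,0,0,0.01,0,0,0,-0.13,0,0,0.01,0,0,0,-0.13,0,0,0.01]

```text
time_s: 4.25
tcp_pos: [0.4742, -0.011, 0.2439]
ee_rot: [[0.004, -0.27, -0.963], [0.003, -0.963, 0.27], [-1.0, -0.004, -0.003]]
wrist_force: [1.1, 0.2, -0.9]
gripper_width: 0.272
```

```bash
python3 -c "
from h import *
plan((.464,.2155,.242),4.9)"
```

```text
t 4.25 tcp [ 0.4742 -0.011   0.2439] F [ 1.1   0.17 -0.88] grip 0.272 fork yaw -15.68
rot [-20.58  -0.23   0.18] shift [ 0.0025 -0.2153  0.0711] dist 0.2268
```

Call:
move_arm:
  increments: [-2,0,0,0,-0.02,0.007,0.01,-4,0,0,0,-0.04,0.013,0.01,-6,0,0,0,-0.065,0.021,0.01,-8,0,0,0,-0.09,0.03,0.01,-10,0,0,0,-0.115,0.038,0.01,-12,0,0,0,-0.14,0.046,0.01,-15,0,0,0,-0.165,0.054,0.01,-18,0,0,0,-0.19,0.063,0.01,-20,0,0,0,-0.208,0.069,0.01,-20.6,0,0,0,-0.2153,0.0711,0.01,-20.6,0,0,0,-0.2153,0.0711,0.01,-20.6,0,0,0,-0.2153,0.0711,0.01]

```text
time_s: 5.25
tcp_pos: [0.4625, 0.2148, 0.2414]
ee_rot: [[-0.002, 0.085, -0.996], [0.0, -0.996, -0.085], [-1.0, -0.0, 0.002]]
wrist_force: [0.2, -0.7, -2.5]
gripper_width: 0.271
```

```bash
python3 -c "
from h import *
plan((.464,.2155,.242),4.9)
im=r.capture('side')[:,:,::-1];crop(im,190,80,130,105,6,'pics/s3.png')
im=r.capture('top')[:,:,::-1];crop(im,90,120,130,105,6,'pics/t3.png')
"
```

```text
t 5.25 tcp [0.4625 0.2148 0.2414] F [ 0.18 -0.72 -2.55] grip 0.271 fork yaw 4.89
rot [-0.01  0.09  0.01] shift [-0.0006 -0.0006 -0.0015] dist 0.0018
```

View pics/s3.png

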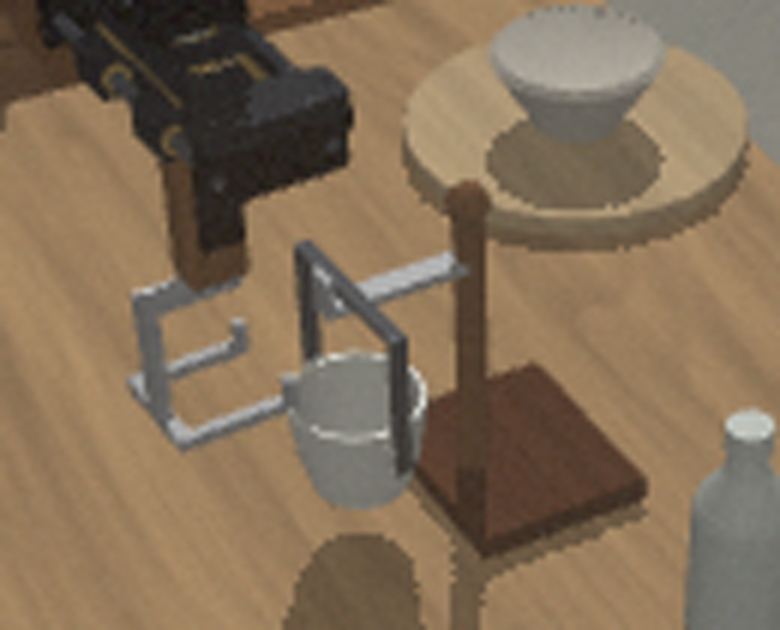

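View pics/t3.png

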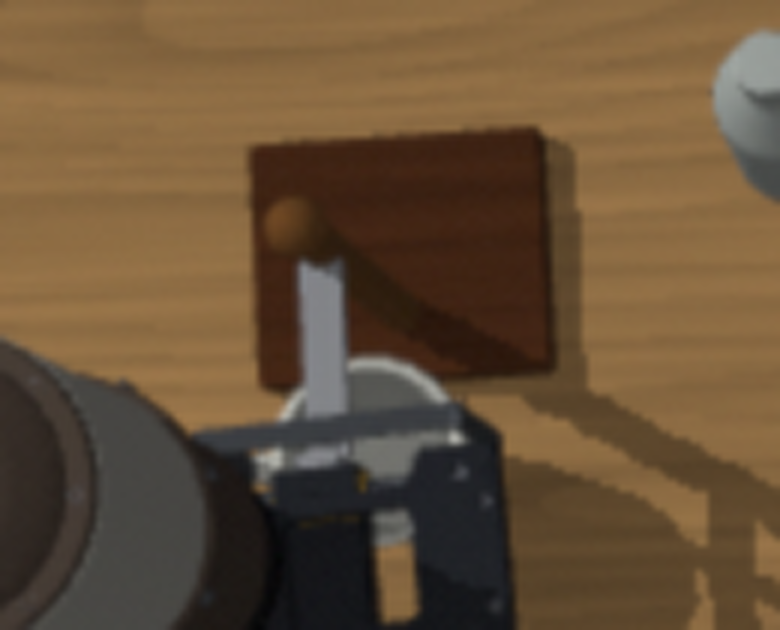

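The fork is held upright behind the pot, with the prongs below strap level. I'll check its predicted points against the side picture.

```bash
python3 -c "
from h import *
p=(.4632,.2152,np.radians(4.9));z=.130
L=dict(tipL=(.024,.028,.019),tipRtop=(.024,-.028,.019),cornL=(-.042,.0315,.007),cornR=(-.042,-.0315,.0035),armcorner=(-.042,.007,.076))
for k,v in L.items():
  u=px('side',w(p,v,z))[0];print(k,((u-(190,80)+.5)*6-.5).round(0))
# pred bail & hook in side
for P in ((.539,.222,.160),w((.539,.222,np.radians(4.9)),(0,.052,.164)),w((.539,.222,np.radians(4.9)),(0,-.052,.164))):
  u=px('side',P)[0];print(((u-(190,80)+.5)*6-.5).round(0))
"
```

```text
tipL [239. 318.]
tipRtop [290. 373.]
cornL [127. 374.]
cornR [182. 444.]
armcorner [131. 290.]
[349. 296.]
[301. 241.]
[398. 340.]
```

The match is within about 1 px. I'll advance 75 mm under the strap.

Call:
move_arm:
  increments: [0,0,0,0,0,-0.005,0.01,0,0,0,0,0,-0.012,0.01,0,0,0,0,0,-0.02,0.01,0,0,0,0,0,-0.028,0.01,0,0,0,0,0,-0.036,0.01,0,0,0,0,0,-0.044,0.01,0,0,0,0,0,-0.052,0.01,0,0,0,0,0,-0.06,0.01,0,0,0,0,0,-0.067,0.01,0,0,0,0,0,-0.073,0.01,0,0,0,0,0,-0.076,0.01,0,0,0,0,0,-0.076,0.01]

```text
time_s: 6.35
tcp_pos: [0.5394, 0.2219, 0.2423]
ee_rot: [[0.0, 0.085, -0.996], [0.002, -0.996, -0.085], [-1.0, -0.002, -0.001]]
wrist_force: [0.6, -0.0, -1.6]
gripper_width: 0.274
```

```bash
python3 -c "
from h import *
plan((.539,.222,.242),4.9)
im=r.capture('side')[:,:,::-1];crop(im,190,80,130,105,6,'pics/s4.png')
"
```

```text
t 6.35 tcp [0.5394 0.2219 0.2423] F [ 0.61 -0.04 -1.55] grip 0.274 fork yaw 4.89
rot [-0.01 -0.03  0.09] shift [ 0.0003 -0.0001  0.0004] dist 0.0005
```

View pics/s4.png

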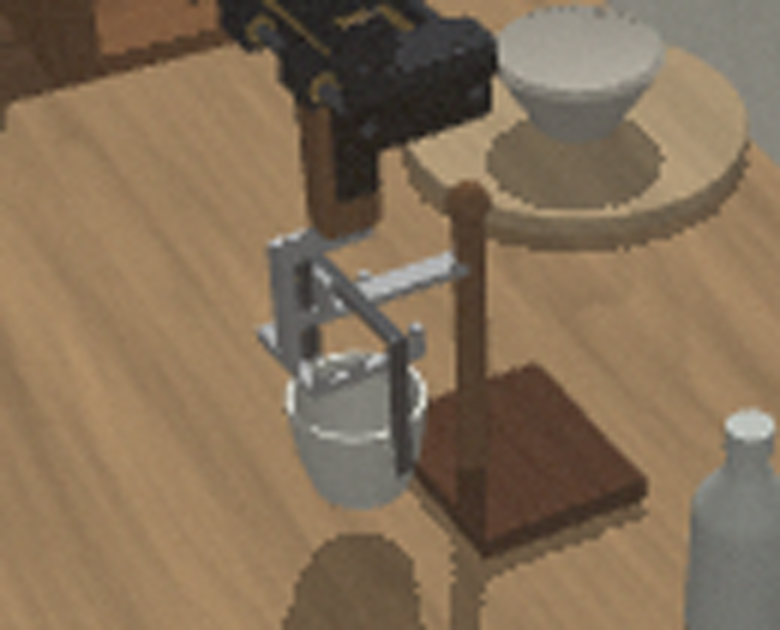

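The prongs straddle the arm below the strap, with the tips beyond it at crop (417,330) and (362,275). I'll lift slowly.

Call:
move_arm:
  increments: [0,0,0,-0.005,0,0,0.01,0,0,0,-0.011,0,0,0.01,0,0,0,-0.016,0,0,0.01,0,0,0,-0.019,0,0,0.01,0,0,0,-0.021,0,0,0.01,0,0,0,-0.023,0,0,0.01,0,0,0,-0.025,0,0,0.01,0,0,0,-0.027,0,0,0.01,0,0,0,-0.029,0,0,0.01,0,0,0,-0.031,0,0,0.01,0,0,0,-0.033,0,0,0.01,0,0,0,-0.033,0,0,0.01]

```text
time_s: 7.4
tcp_pos: [0.539, 0.2218, 0.276]
ee_rot: [[0.001, 0.085, -0.996], [0.002, -0.996, -0.085], [-1.0, -0.002, -0.001]]
wrist_force: [0.3, 0.5, -4.5]
gripper_width: 0.272
```

```bash
python3 -c "
from h import *
plan((.539,.222,.310),4.9)
im=r.capture('side')[:,:,::-1];crop(im,190,80,130,105,6,'pics/s5.png')
"
```

```text
t 7.4 tcp [0.539  0.2218 0.276 ] F [ 0.29  0.46 -4.48] grip 0.272 fork yaw 4.9
rot [ 0.   -0.07  0.11] shift [-0.034  -0.0002 -0.0001] dist 0.034
```

View pics/s5.png

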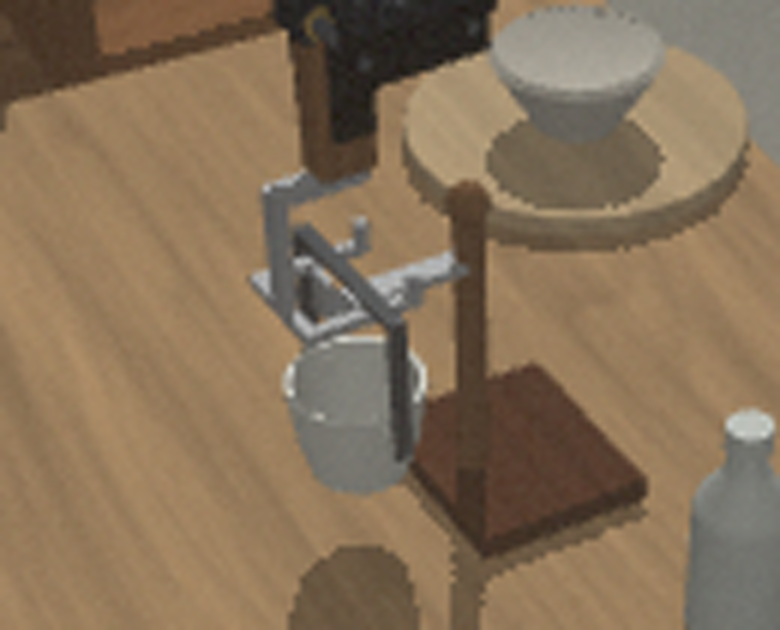

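The strap now sits on both prongs and the pot has risen, with the force up by about 3 N. I'll keep lifting.

Call:
move_arm:
  increments: [0,0,0,-0.002,0,0,0.01,0,0,0,-0.005,0,0,0.01,0,0,0,-0.009,0,0,0.01,0,0,0,-0.014,0,0,0.01,0,0,0,-0.019,0,0,0.01,0,0,0,-0.024,0,0,0.01,0,0,0,-0.029,0,0,0.01,0,0,0,-0.034,0,0,0.01,0,0,0,-0.039,0,0,0.01,0,0,0,-0.043,0,0,0.01,0,0,0,-0.045,0,0,0.01,0,0,0,-0.045,0,0,0.01]

```text
time_s: 8.45
tcp_pos: [0.539, 0.2218, 0.3213]
ee_rot: [[0.002, 0.086, -0.996], [0.003, -0.996, -0.086], [-1.0, -0.002, -0.002]]
wrist_force: [0.7, 0.1, -5.1]
gripper_width: 0.276
```

```bash
python3 -c "
from h import *
plan((.46,.215,.345),4.9)
im=r.capture('side')[:,:,::-1];crop(im,190,60,130,105,6,'pics/s6.png')
"
```

```text
t 8.45 tcp [0.539  0.2218 0.3213] F [ 0.65  0.13 -5.11] grip 0.276 fork yaw 4.91
rot [ 0.01 -0.11  0.13] shift [-0.0238 -0.      0.0792] dist 0.0827
```

View pics/s6.png

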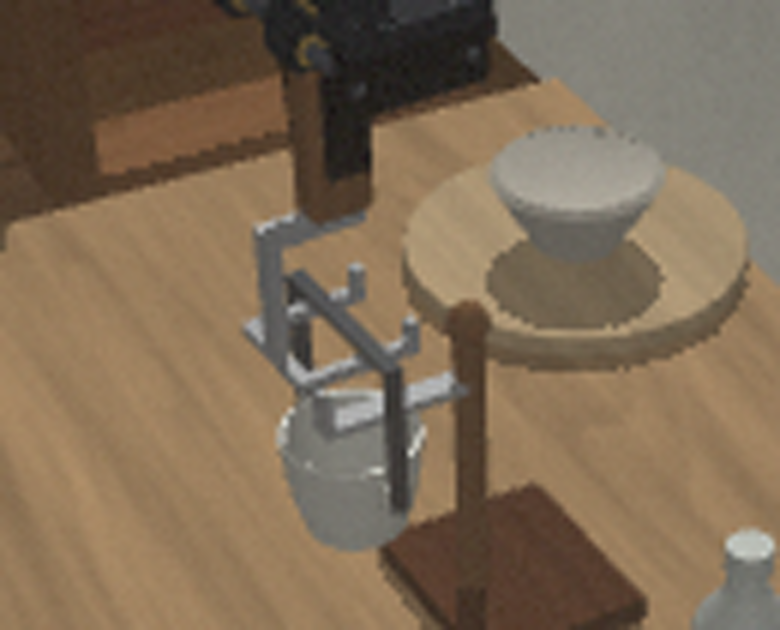

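The strap is clear of the hook tip, but the pot rim (about z 0.150) is only about 4 mm under the arm. I'll drop 15 mm first to centre the arm in the bail window, then retract.

Call:
move_arm:
  increments: [0,0,0,0.002,0,0,0.01,0,0,0,0.006,0,0,0.01,0,0,0,0.01,0,0,0.01,0,0,0,0.014,0,0,0.01,0,0,0,0.015,0,0,0.01,0,0,0,0.015,0,0.001,0.01,0,0,0,0.015,0,0.004,0.01,0,0,0,0.015,0,0.008,0.01,0,0,0,0.015,0,0.013,0.01,0,0,0,0.015,0,0.019,0.01,0,0,0,0.015,0,0.025,0.01,0,0,0,0.015,0,0.031,0.01]

```text
time_s: 9.5
tcp_pos: [0.5071, 0.2189, 0.3058]
ee_rot: [[0.001, 0.086, -0.996], [0.002, -0.996, -0.086], [-1.0, -0.002, -0.001]]
wrist_force: [-0.6, 0.4, -5.0]
gripper_width: 0.273
```

Call:
move_arm:
  increments: [0,0,0,0,0,0.006,0.01,0,0,0,0,0,0.012,0.01,0,0,0,0,0,0.018,0.01,0,0,0,0,0,0.024,0.01,0,0,0,0,0,0.03,0.01,0,0,0,0,0,0.036,0.01,0,0,0,0,0,0.041,0.01,0,0,0,0,0,0.045,0.01,0,0,0,0,0,0.048,0.01,0,0,0,0,0,0.05,0.01,0,0,0,0,0,0.05,0.01]

```text
time_s: 10.42
tcp_pos: [0.4578, 0.2147, 0.3057]
ee_rot: [[0.001, 0.086, -0.996], [0.002, -0.996, -0.086], [-1.0, -0.002, -0.001]]
wrist_force: [-0.3, 0.0, -5.6]
gripper_width: 0.273
```

```bash
python3 -c "
from h import *
plan((.46,.215,.395),4.9)
im=r.capture('side')[:,:,::-1];crop(im,160,40,150,120,5,'pics/s7.png')
"
```

```text
t 10.42 tcp [0.4578 0.2147 0.3057] F [-0.27  0.05 -5.58] grip 0.273 fork yaw 4.92
rot [ 0.02 -0.05  0.11] shift [-0.0893 -0.0002 -0.0023] dist 0.0893
```

View pics/s7.png

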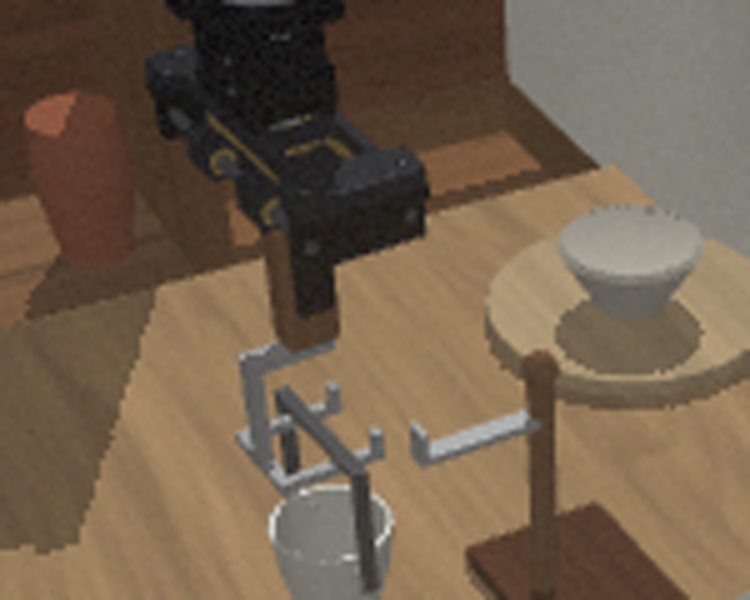

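The pot hangs freely on the fork, clear of the hook: bail near crop (320,430), pot below it, 5.6 N carried. I'll lift, then start the traverse.

Call:
move_arm:
  increments: [0,0,0,-0.002,0,0,0.01,0,0,0,-0.006,0,0,0.01,0,0,0,-0.012,0,0,0.01,0,0,0,-0.018,0,0,0.01,0,0,0,-0.024,0,0,0.01,0,0,0,-0.03,0,0,0.01,0,0,0,-0.036,0,0,0.01,0,0,0,-0.042,0,0,0.01,0,0,0,-0.048,0,0,0.01,0,0,0,-0.054,0,0,0.01,0,0,0,-0.058,0,0,0.01,0,0,0,-0.06,0,0,0.01]

```text
time_s: 11.47
tcp_pos: [0.4583, 0.2148, 0.3665]
ee_rot: [[0.002, 0.086, -0.996], [0.003, -0.996, -0.086], [-1.0, -0.002, -0.002]]
wrist_force: [-0.0, -0.3, -6.0]
gripper_width: 0.275
```

```bash
python3 -c "
from h import *
plan((.592,-.239,.366),-15)"
```

```text
t 11.47 tcp [0.4583 0.2148 0.3665] F [-0.02 -0.28 -5.98] grip 0.275 fork yaw 4.91
rot [19.91 -0.08  0.16] shift [-0.0005  0.4636 -0.0944] dist 0.4731
```

No yaw change is needed. I'll traverse at constant orientation.

Call:
move_arm:
  increments: [0,0,0,0,0.001,0,0.01,0,0,0,0,0.004,-0.001,0.01,0,0,0,0,0.009,-0.002,0.01,0,0,0,0,0.016,-0.003,0.01,0,0,0,0,0.025,-0.005,0.01,0,0,0,0,0.035,-0.007,0.01,0,0,0,0,0.046,-0.009,0.01,0,0,0,0,0.058,-0.012,0.01,0,0,0,0,0.07,-0.014,0.01,0,0,0,0,0.082,-0.017,0.01,0,0,0,0,0.094,-0.019,0.01,0,0,0,0,0.106,-0.022,0.01]

```text
time_s: 12.47
tcp_pos: [0.4892, 0.1094, 0.3655]
ee_rot: [[0.0, 0.085, -0.996], [0.002, -0.996, -0.085], [-1.0, -0.002, -0.001]]
wrist_force: [0.0, 0.1, -5.3]
gripper_width: 0.278
```

Call:
move_arm:
  increments: [0,0,0,0,0.012,-0.002,0.01,0,0,0,0,0.024,-0.005,0.01,0,0,0,0,0.036,-0.007,0.01,0,0,0,0,0.048,-0.01,0.01,0,0,0,0,0.06,-0.012,0.01,0,0,0,0,0.072,-0.015,0.01,0,0,0,0,0.084,-0.017,0.01,0,0,0,0,0.096,-0.02,0.01,0,0,0,0,0.108,-0.022,0.01,0,0,0,0,0.12,-0.024,0.01,0,0,0,0,0.132,-0.027,0.01,0,0,0,0,0.144,-0.029,0.01]

```text
time_s: 13.47
tcp_pos: [0.5306, -0.0313, 0.3651]
ee_rot: [[0.001, 0.085, -0.996], [0.002, -0.996, -0.085], [-1.0, -0.002, -0.001]]
wrist_force: [-0.1, -0.3, -4.7]
gripper_width: 0.274
```

Call:
move_arm:
  increments: [0,0,0,0,0.012,-0.002,0.01,0,0,0,0,0.024,-0.005,0.01,0,0,0,0,0.036,-0.007,0.01,0,0,0,0,0.048,-0.01,0.01,0,0,0,0,0.06,-0.012,0.01,0,0,0,0,0.072,-0.015,0.01,0,0,0,0,0.083,-0.017,0.01,0,0,0,0,0.093,-0.019,0.01,0,0,0,0,0.102,-0.021,0.01,0,0,0,0,0.11,-0.022,0.01,0,0,0,0,0.117,-0.024,0.01,0,0,0,0,0.123,-0.025,0.01]

```text
time_s: 14.47
tcp_pos: [0.5659, -0.1512, 0.3649]
ee_rot: [[0.001, 0.085, -0.996], [0.002, -0.996, -0.085], [-1.0, -0.002, -0.001]]
wrist_force: [0.4, -0.2, -5.1]
gripper_width: 0.274
```

```bash
python3 -c "
from h import *
plan((.592,-.239,.366),4.9)
im=r.capture('side')[:,:,::-1];crop(im,230,50,180,140,4.4,'pics/s8.png')
"
```

```text
t 14.47 tcp [ 0.5659 -0.1512  0.3649] F [ 0.36 -0.2  -5.14] grip 0.274 fork yaw 4.9
rot [ 0.   -0.04  0.1 ] shift [-0.0013  0.0897 -0.0185] dist 0.0916
```

View pics/s8.png

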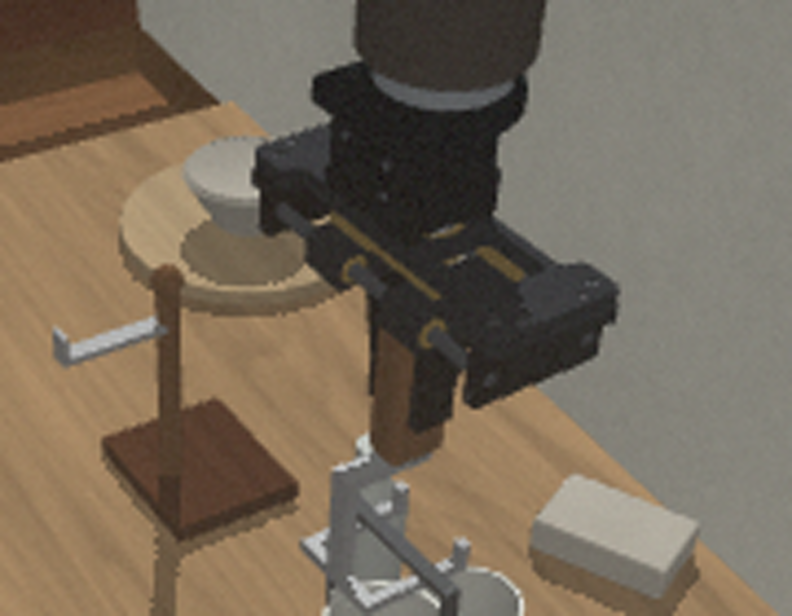

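The pot still hangs on the fork (strap at crop (410,550)). I'll finish the traverse and let it settle.

Call:
move_arm:
  increments: [0,0,0,0,0.009,-0.002,0.01,0,0,0,0,0.019,-0.004,0.01,0,0,0,0,0.03,-0.006,0.01,0,0,0,0,0.041,-0.008,0.01,0,0,0,0,0.052,-0.011,0.01,0,0,0,0,0.062,-0.013,0.01,0,0,0,0,0.071,-0.015,0.01,0,0,0,0,0.079,-0.016,0.01,0,0,0,0,0.085,-0.018,0.01,0,0,0,0,0.089,-0.018,0.01,0,0,0,0,0.09,-0.0185,0.01,0,0,0,0,0.09,-0.0185,0.01]

```text
time_s: 15.52
tcp_pos: [0.5919, -0.2387, 0.3647]
ee_rot: [[0.001, 0.085, -0.996], [0.002, -0.996, -0.085], [-1.0, -0.002, -0.001]]
wrist_force: [0.2, 0.3, -5.2]
gripper_width: 0.272
```

Call:
move_arm:
  increments: [0,0,0,0.002,0,0,0.01,0,0,0,0.006,0,0,0.01,0,0,0,0.012,0,0,0.01,0,0,0,0.018,0,0,0.01,0,0,0,0.024,0,0,0.01,0,0,0,0.03,0,0,0.01,0,0,0,0.036,0,0,0.01,0,0,0,0.042,0,0,0.01,0,0,0,0.047,0,0,0.01,0,0,0,0.051,0,0,0.01,0,0,0,0.054,0,0,0.01,0,0,0,0.055,0,0,0.01]

```text
time_s: 16.52
tcp_pos: [0.5917, -0.2384, 0.3092]
ee_rot: [[-0.0, 0.086, -0.996], [0.002, -0.996, -0.086], [-1.0, -0.002, 0.0]]
wrist_force: [0.2, -0.3, -4.9]
gripper_width: 0.271
```

```bash
python3 -c "
from h import *
plan((.592,-.239,.267),4.9)
im=r.capture('side')[:,:,::-1];crop(im,260,120,150,150,4,'pics/s9.png')
im=r.capture('top')[:,:,::-1];crop(im,270,110,150,120,5,'pics/t9.png')
"
```

```text
t 16.52 tcp [ 0.5917 -0.2384  0.3092] F [ 0.25 -0.28 -4.88] grip 0.271 fork yaw 4.9
rot [0.   0.01 0.12] shift [ 0.0422  0.0007 -0.0003] dist 0.0422
```

View pics/s9.png

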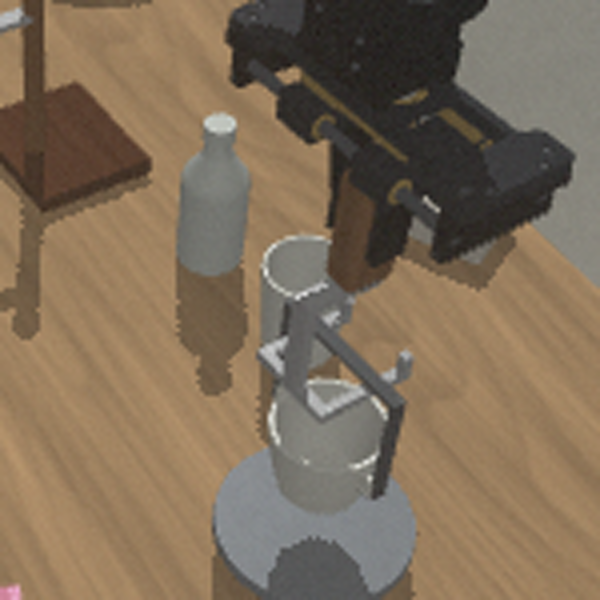

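View pics/t9.png

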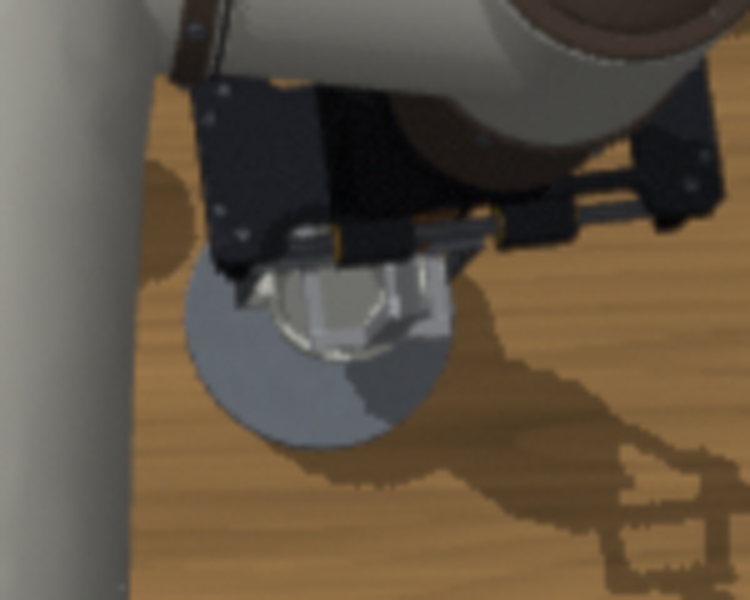

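```bash
python3 -c "
from h import *
p=(.5917,-.2385,np.radians(4.9));z=.0782
for dx in (-.01,0,.01):
  for L in ((dx,-.052,.130),(dx,.0,.130),(dx-.04,0,.06),(dx,-.04,.06),(dx,.04,.06)):
    u=px('side',w(p,L,z))[0];print(dx,L,((u-(260,120)+.5)*4-.5).round(0))
t=px('top',w(p,(-.04,0,.06),z))[0];print('rim near top',((t-(270,110)+.5)*5-.5))
"
```

```text
-0.01 (-0.01, -0.052, 0.13) [387. 412.]
-0.01 (-0.01, 0.0, 0.13) [331. 357.]
-0.01 (-0.05, 0, 0.06) [268. 457.]
-0.01 (-0.01, -0.04, 0.06) [359. 473.]
-0.01 (-0.01, 0.04, 0.06) [280. 391.]
0 (0, -0.052, 0.13) [401. 405.]
0 (0, 0.0, 0.13) [344. 350.]
0 (-0.04, 0, 0.06) [281. 451.]
0 (0, -0.04, 0.06) [371. 466.]
0 (0, 0.04, 0.06) [292. 385.]
0.01 (0.01, -0.052, 0.13) [413. 398.]
0.01 (0.01, 0.0, 0.13) [357. 344.]
0.01 (-0.03, 0, 0.06) [294. 444.]
0.01 (0.01, -0.04, 0.06) [383. 459.]
0.01 (0.01, 0.04, 0.06) [304. 379.]
rim near top [359.98485753 361.17002405]
```

The strap sits at fork x ≈ 0, and the pot is upright and centred over the wheel. I'll lower gently.

Call:
move_arm:
  increments: [0,0,0,0.002,0,0,0.01,0,0,0,0.005,0,0,0.01,0,0,0,0.01,0,0,0.01,0,0,0,0.015,0,0,0.01,0,0,0,0.02,0,0,0.01,0,0,0,0.025,0,0,0.01,0,0,0,0.029,0,0,0.01,0,0,0,0.032,0,0,0.01,0,0,0,0.034,0,0,0.01,0,0,0,0.0355,0,0,0.01,0,0,0,0.037,0,0,0.01,0,0,0,0.038,0,0,0.01]

```text
time_s: 17.62
tcp_pos: [0.5919, -0.2384, 0.2719]
ee_rot: [[0.001, 0.086, -0.996], [0.002, -0.996, -0.086], [-1.0, -0.002, -0.001]]
wrist_force: [-0.5, 0.4, -5.3]
gripper_width: 0.274
```

Call:
move_arm:
  increments: [0,0,0,0.001,0,0,0.01,0,0,0,0.002,0,0,0.01,0,0,0,0.003,0,0,0.01,0,0,0,0.004,0,0,0.01,0,0,0,0.005,0,0,0.01,0,0,0,0.006,0,0,0.01,0,0,0,0.007,0,0,0.01,0,0,0,0.008,0,0,0.01,0,0,0,0.009,0,0,0.01,0,0,0,0.01,0,0,0.01,0,0,0,0.011,0,0,0.01,0,0,0,0.012,0,0,0.01]

```text
time_s: 18.62
tcp_pos: [0.5919, -0.2384, 0.2598]
ee_rot: [[0.001, 0.086, -0.996], [0.002, -0.996, -0.086], [-1.0, -0.002, -0.001]]
wrist_force: [1.0, -0.2, -2.0]
gripper_width: 0.276
```

```bash
python3 -c "
from h import *
plan((.592,-.239,.243),4.9)
im=r.capture('side')[:,:,::-1];crop(im,270,150,130,130,4.6,'pics/s10.png')
"
```

```text
t 18.62 tcp [ 0.5919 -0.2384  0.2598] F [ 0.98 -0.17 -2.03] grip 0.276 fork yaw 4.91
rot [ 0.01 -0.05  0.1 ] shift [ 0.0168  0.0007 -0.0001] dist 0.0168
```

View pics/s10.png

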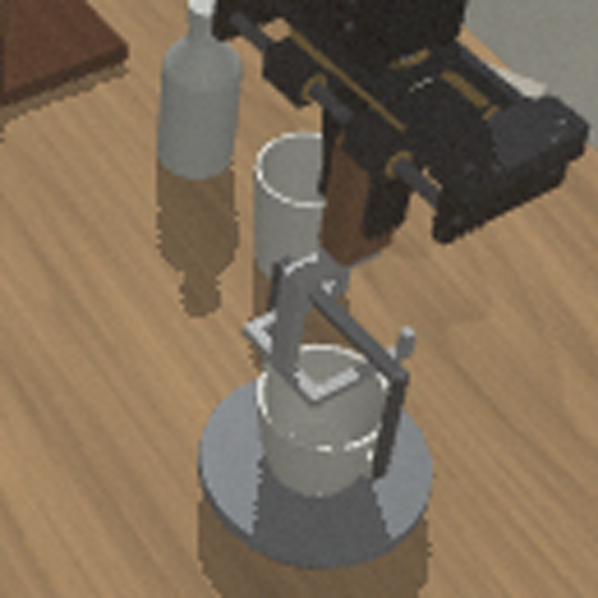

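The pot stands on the wheel and the load has gone to the wheel (force is down to 2 N). I'll lower the prongs another 17 mm so the tips clear the strap, then back out.

Call:
move_arm:
  increments: [0,0,0,0.002,0,0,0.01,0,0,0,0.005,0,0,0.01,0,0,0,0.008,0,0,0.01,0,0,0,0.011,0,0,0.01,0,0,0,0.014,0,0,0.01,0,0,0,0.016,0,0,0.01,0,0,0,0.017,0,0,0.01,0,0,0,0.017,0,0,0.01]

```text
time_s: 19.33
tcp_pos: [0.5917, -0.2383, 0.2424]
ee_rot: [[-0.0, 0.085, -0.996], [0.002, -0.996, -0.085], [-1.0, -0.002, -0.0]]
wrist_force: [0.4, 0.6, -2.0]
gripper_width: 0.277
```

```bash
python3 -c "
from h import *
plan((.515,-.245,.243),4.9)
im=r.capture('side')[:,:,::-1];crop(im,270,150,130,130,4.6,'pics/s11.png')
"
```

```text
t 19.33 tcp [ 0.5917 -0.2383  0.2424] F [ 0.44  0.62 -1.96] grip 0.277 fork yaw 4.9
rot [ 0.   -0.    0.11] shift [-0.0006  0.0001  0.077 ] dist 0.077
```

View pics/s11.png

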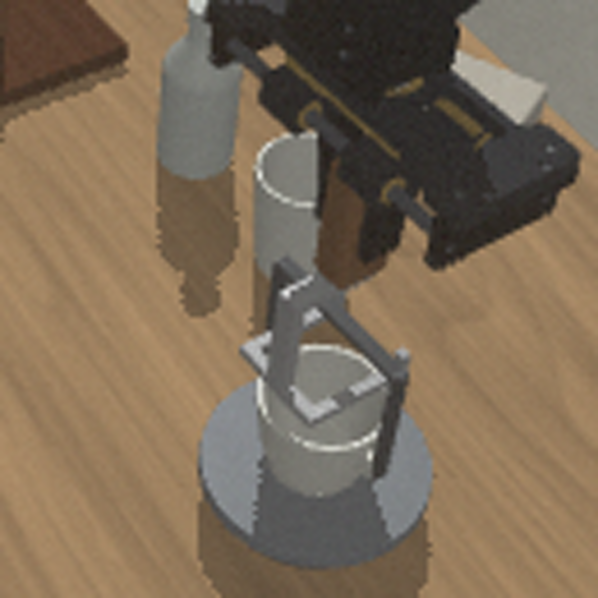

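The pot hasn't moved and the prongs are below the strap without touching the rim. I'll retract 77 mm.

Call:
move_arm:
  increments: [0,0,0,0,0,0.004,0.01,0,0,0,0,0,0.01,0.01,0,0,0,0,0,0.017,0.01,0,0,0,0,0,0.024,0.01,0,0,0,0,0,0.031,0.01,0,0,0,0,0,0.038,0.01,0,0,0,0,0,0.045,0.01,0,0,0,0,0,0.053,0.01,0,0,0,0,0,0.061,0.01,0,0,0,0,0,0.069,0.01,0,0,0,0,0,0.077,0.01,0,0,0,0,0,0.077,0.01]

```text
time_s: 20.38
tcp_pos: [0.5134, -0.245, 0.243]
ee_rot: [[-0.0, 0.085, -0.996], [0.002, -0.996, -0.085], [-1.0, -0.002, -0.0]]
wrist_force: [0.5, 0.3, -1.5]
gripper_width: 0.275
```

```bash
python3 -c "
from h import *
plan((.473,-.011,.243),4.9)
im=r.capture('side')[:,:,::-1];crop(im,230,130,150,140,4.2,'pics/s12.png')
"
```

```text
t 20.38 tcp [ 0.5134 -0.245   0.243 ] F [ 0.48  0.28 -1.55] grip 0.275 fork yaw 4.87
rot [-0.03 -0.01  0.12] shift [ 0.0005 -0.2366  0.0204] dist 0.2375
```

View pics/s12.png

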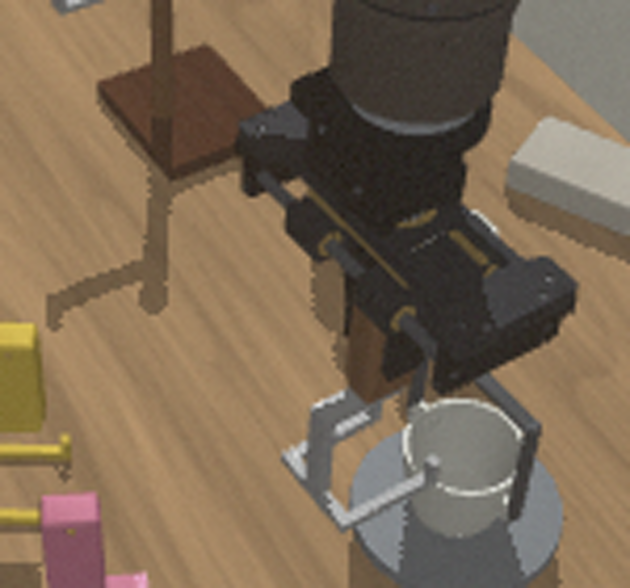

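The fork is out and the pot stands upright on the wheel. I'll carry the fork back to its original bare spot.

Call:
move_arm:
  increments: [0,0,0,0,-0.005,0.005,0.01,0,0,0,0,-0.02,0.01,0.01,0,0,0,0,-0.045,0.012,0.01,0,0,0,0,-0.075,0.015,0.01,0,0,0,0,-0.105,0.016,0.01,0,0,0,0,-0.135,0.017,0.01,0,0,0,0,-0.165,0.018,0.01,0,0,0,0,-0.19,0.019,0.01,0,0,0,0,-0.215,0.02,0.01,0,0,0,0,-0.23,0.02,0.01,0,0,0,0,-0.2366,0.02,0.01,0,0,0,0,-0.2366,0.02,0.01]

```text
time_s: 21.43
tcp_pos: [0.475, -0.0096, 0.2433]
ee_rot: [[0.001, 0.088, -0.996], [0.002, -0.996, -0.088], [-1.0, -0.002, -0.001]]
wrist_force: [-0.1, 0.4, -2.2]
gripper_width: 0.274
```

Call:
move_arm:
  increments: [0,0,0,0.01,0,0,0.01,0,0,0,0.025,0,0,0.01,0,0,0,0.04,0,0,0.01,0,0,0,0.055,0,0,0.01,0,0,0,0.07,0,0,0.01,0,0,0,0.085,0,0,0.01,0,0,0,0.1,0,0,0.01,0,0,0,0.11,0,0,0.01,0,0,0,0.117,0,0,0.01,0,0,0,0.122,0,0,0.01,0,0,0,0.124,0,0,0.01,0,0,0,0.124,0,0,0.01]

```text
time_s: 22.43
tcp_pos: [0.475, -0.0111, 0.1188]
ee_rot: [[0.0, 0.085, -0.996], [0.002, -0.996, -0.085], [-1.0, -0.002, -0.0]]
wrist_force: [-0.4, -0.6, -3.0]
gripper_width: 0.274
```

```bash
python3 -c "
from h import *
plan((.473,-.011,.112),4.9)
im=r.capture('side')[:,:,::-1];crop(im,200,130,130,110,6,'pics/s13.png')
"
```

```text
t 22.43 tcp [ 0.475  -0.0111  0.1188] F [-0.44 -0.59 -2.97] grip 0.274 fork yaw 4.87
rot [-0.03 -0.01  0.09] shift [ 0.0068 -0.0002  0.002 ] dist 0.0071
```

View pics/s13.png

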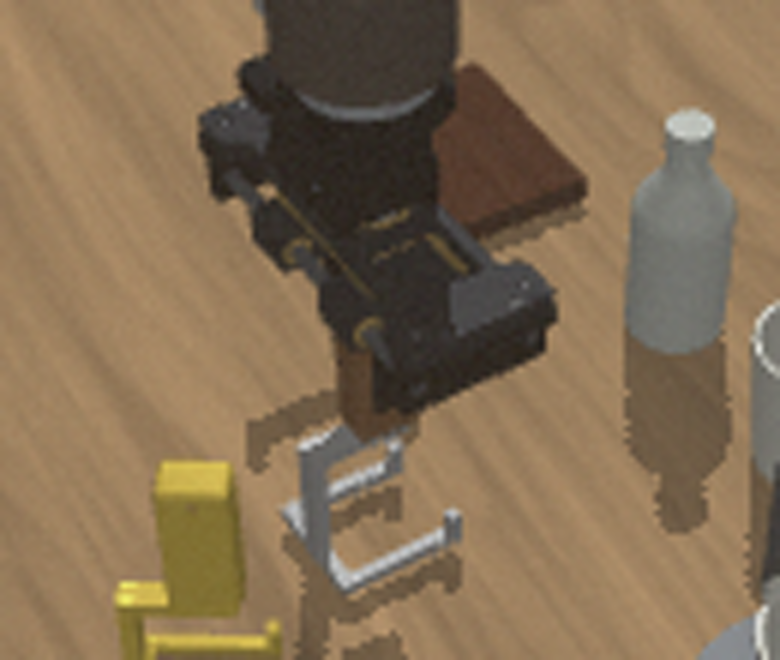

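The fork is about 7 mm above bare table and clear of the yellow fork. I'll lower the last 7 mm slowly.

Call:
move_arm:
  increments: [0,0,0,0.001,0,0,0.01,0,0,0,0.002,0,0,0.01,0,0,0,0.003,0,0,0.01,0,0,0,0.004,0,0,0.01,0,0,0,0.005,0,0,0.01,0,0,0,0.006,0,0,0.01,0,0,0,0.0068,0,0,0.01,0,0,0,0.0068,0,0,0.01,0,0,0,0.0068,0,0,0.01]

```text
time_s: 23.23
tcp_pos: [0.475, -0.0107, 0.1123]
ee_rot: [[0.0, 0.086, -0.996], [0.002, -0.996, -0.086], [-1.0, -0.002, -0.001]]
wrist_force: [0.9, 0.3, -1.4]
gripper_width: 0.271
```

```bash
python3 -c "
from h import *
plan((.473,-.011,.112),4.9)
"
```

```text
t 23.23 tcp [ 0.475  -0.0107  0.1123] F [ 0.94  0.32 -1.37] grip 0.271 fork yaw 4.91
rot [ 0.01 -0.04  0.1 ] shift [0.0003 0.0002 0.0021] dist 0.0021
```

Call:
move_arm:
  increments: [0,0,0,0.0006,0,0,0.01,0,0,0,0.0006,0,0,0.01,0,0,0,0.0006,0,0,0.01]

```text
time_s: 23.48
tcp_pos: [0.4752, -0.0106, 0.112]
ee_rot: [[0.001, 0.086, -0.996], [0.002, -0.996, -0.086], [-1.0, -0.002, -0.001]]
wrist_force: [0.0, 0.3, -0.4]
gripper_width: 0.274
```

Call:
move_arm:
  increments: [0,0,0,0,0,0,0.026,0,0,0,0,0,0,0.03,0,0,0,0,0,0,0.045,0,0,0,0,0,0,0.06,0,0,0,0,0,0,0.075,0,0,0,0,0,0,0.085,0,0,0,0,0,0,0.085,0,0,0,0,0,0,0.085,0,0,0,0,0,0,0.085,0,0,0,0,0,0,0.085]

```text
time_s: 24.32
tcp_pos: [0.4751, -0.0107, 0.1118]
ee_rot: [[0.001, 0.085, -0.996], [0.002, -0.996, -0.085], [-1.0, -0.002, -0.001]]
wrist_force: [-0.0, -0.7, 0.7]
gripper_width: 0.868
```

Call:
move_arm:
  increments: [0,0,0,-0.01,0,0,0.085,0,0,0,-0.025,0,0,0.085,0,0,0,-0.045,0,0,0.085,0,0,0,-0.065,0,0,0.085,0,0,0,-0.09,0,0,0.085,0,0,0,-0.115,0,0,0.085,0,0,0,-0.14,0,0,0.085,0,0,0,-0.16,0,0,0.085,0,0,0,-0.17,-0.03,0,0.085,0,0,0,-0.17,-0.06,0,0.085,0,0,0,-0.17,-0.09,0,0.085,0,0,0,-0.17,-0.12,0,0.085]

```text
time_s: 25.32
tcp_pos: [0.4643, 0.1097, 0.2824]
ee_rot: [[0.001, 0.085, -0.996], [0.003, -0.996, -0.085], [-1.0, -0.002, -0.002]]
wrist_force: [0.3, -0.7, -0.3]
gripper_width: 0.978
```

Call:
move_arm:
  increments: [0,0,0,0,-0.03,0,0.085,0,0,0,0,-0.06,0,0.085,0,0,0,0,-0.1,0,0.085,0,0,0,0,-0.13,0,0.085,0,0,0,0,-0.13,0,0.085,0,0,0,0,-0.13,0,0.085]

```text
time_s: 25.82
tcp_pos: [0.4531, 0.2394, 0.2817]
ee_rot: [[-0.0, 0.088, -0.996], [0.001, -0.996, -0.088], [-1.0, -0.001, 0.0]]
wrist_force: [0.7, 0.8, 0.4]
gripper_width: 0.974
```

```bash
python3 -c "
from h import *
plan((.473,.25,.28),4.9)
im=r.capture('side')[:,:,::-1];cv2.imwrite('pics/s14.png',im);crop(im,220,150,180,140,4.4,'pics/s14c.png')
im=r.capture('top')[:,:,::-1];cv2.imwrite('pics/t14.png',im);crop(im,220,100,220,180,3.6,'pics/t14c.png')
"
```

```text
t 25.82 tcp [0.4531 0.2394 0.2817] F [0.71 0.8  0.36] grip 0.974 fork yaw 5.05
rot [0.15 0.01 0.06] shift [ 0.0017 -0.0088 -0.0207] dist 0.0226
```

View pics/s14c.png

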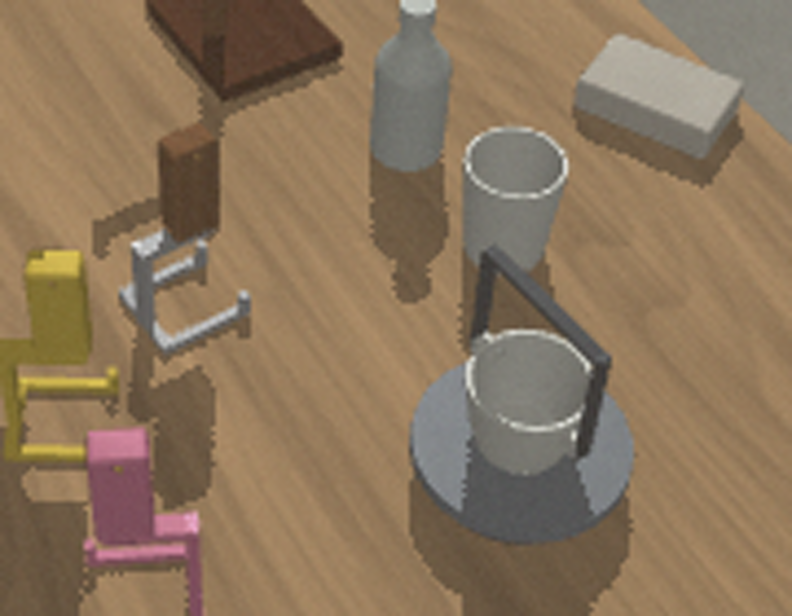

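View pics/t14c.png

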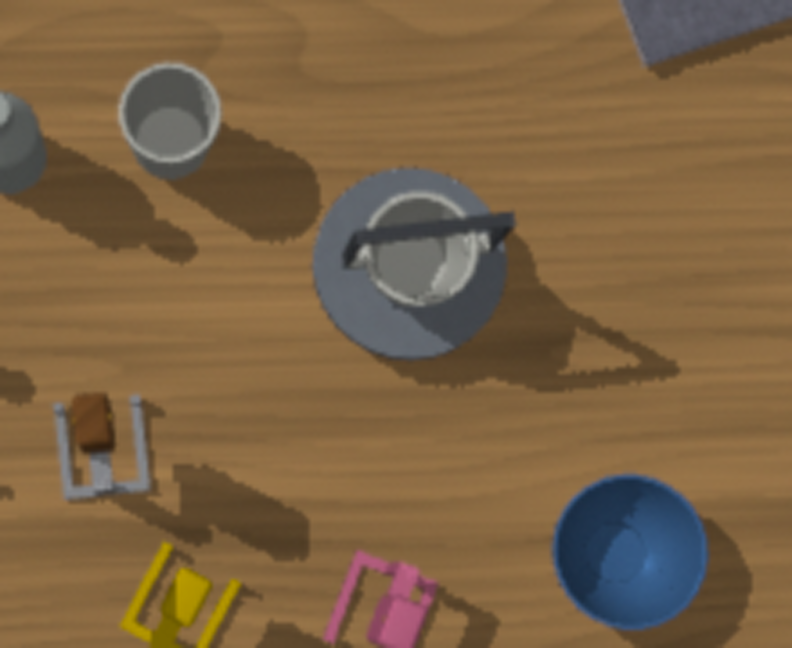

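```bash
python3 -c "
from h import *
print(onz('top',un((422,249),220,100,3.6),.096),onz('top',un((434,228),220,100,3.6),.166))
print(onz('side',un((530,380),220,150,4.4),.096))
print('wheel',onz('top',un((411,263),220,100,3.6),.036))
a=cv2.imread('pics/top0.png');b=cv2.imread('pics/t14.png')
for n,(x,y,w_,h_) in dict(cup=(248,112,40,38),bottle=(206,120,30,36),bowl=(368,228,54,52)).items():
  print(n,np.abs(a[y:y+h_,x:x+w_].astype(int)-b[y:y+h_,x:x+w_]).mean(), cv2.phaseCorrelate(a[y:y+h_,x:x+w_,1].astype(np.float32),b[y:y+h_,x:x+w_,1].astype(np.float32))[0])
"
```

```text
[ 0.59131918 -0.23810243  0.096     ] [ 0.59205035 -0.23620943  0.166     ]
[ 0.5910329  -0.23799947  0.096     ]
wheel [ 0.59232633 -0.23853212  0.036     ]
cup 4.041666666666667 (0.024205269488291492, -0.02362036584744942)
bottle 3.985493827160494 (-0.008502837057067225, 0.013158838814618434)
bowl 3.4832621082621085 (-0.01678982712374477, -0.003935631447774313)
```

The pot is within about 1 mm of the wheel centre and upright, the fork stands free, and the bystanders haven't moved. Handing in.

```bash
python3 -c "
from station import r
print(r.finish_job())"
```

```text
the job is handed in; nothing more can be done
None
```

I handed the job in at about 26 s of robot time. The pot is upright in the middle of the banding wheel and the fork is back on the bare table; `finish_job` reports no verdict.

I gripped the brown-handled fork, slid its prongs under the strap and lifted the pot off the hook. I carried it to the wheel, lowered it gently and backed the fork out. The fork now stands close to its starting spot, turned about 20° from how it stood.

**Last checks:**
- **Pot:** both cameras put its rim within about 1.5 mm of the wheel's centre. The strap's midpoint is within about 2.5 mm, which fits an upright pot.
- **Fork:** it stands upright and free, roughly 0.25 m from the pot.
- **Cup, bottle and bowl:** their image shifts since the start are under 0.05 px, so they have not moved.
- **Forces:** wrist readings never passed about 6 N, and the gripper stayed clear of the pot in every picture.

No check failed. The only disagreement was on the wheel's centre at the start, where the two cameras differed by a few millimetres. I used the top view, and the final measurement agrees with it.

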